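# Free the locked lid of an unplugged bench centrifuge

### The arm

A 6-joint arm with a two-finger parallel gripper is mounted at the origin on a cart in front of the work surface, level with it; the furniture and walls round the work are solid. World frame = base frame: x ahead of the robot, y to its left, z up, the work surface at z = 0. Lengths are in mm, angles in rad, forces in N, time in s.
With the tool pointing down it reaches from about 300 to 775 mm from the base axis. Payload 14.6 kg.
Tool frame: the origin (TCP) lies midway between the tips of the shut fingers; the grasp point (between the pads) lies 19 mm behind it (manip.hold_point_z is the distance from the TCP to the grasp point, in mm); z points along the fingers, y is the direction in which the jaws open and shut (so a half turn about z gives the same grasp; the last joint's range is limited). The gripper opens to 94 mm and grips with 3 to 60 N. Pads are 16 mm wide; open, the fingers measure 119 mm over their backs; the gripper's body (75 mm by 177 mm) begins 78 mm behind the grasp point.
Start: joints at [1.179, 0.3, 1.521, -0, 1.321, -0.067], TCP at [175.513, 521.234, 205.446] pointing down, gripper open.
Joint ranges: [-3.03, 3.03], [-0.79, 2.21], [0.23, 2.52], [-1.04, 4.18], [0, 3.07], [-2.55, 2.55]. Speed limits (rad/s): [2.22, 2.22, 2.57, 3.14, 3.14, 3.14].

### API

Orientations are given as [roll, pitch, yaw] about the fixed x, y, z axes, in that order (R = Rz(yaw) Ry(pitch) Rx(roll)).
In Python, from cell import manip gives the robot as it stands.
- The arm moves only by the shell command python3 -m crank 'ROWS' [OPENING] [FORCE]. ROWS is JSON, a list of rows, each an object with "offset": the shift along the world's x, y, z in m, a list of three; "spin": the turn about the world's z in degrees. In form: [{"offset": [dx, dy, dz], "spin": spin}, ...]. A call has exactly 8 rows; each row is the pose to reach, as a shift and turn from the pose measured when the call began; what a row does not reach only later rows make up. A row lasts 1/12 s, in which the tool goes at most 41.7 mm and 7.16 degrees, less where a joint would pass 70% of its speed; a pose out of reach is approached as far as the arm can. A call with a gripper value outside its range is refused whole. OPENING is the opening, from 0 (shut) to 1 (fully open), set as the call begins (- or left out, the last holds). The fingers move at their own pace and stop on an object; FORCE is the grip in N (left out, the last holds). Time passes only in rows, so rows that repeat a pose let the fingers close, or fill a call up. It gives the time, the measured TCP pose, the force and the opening at its end, in the units of the state.
- manip.read_state(): the state, without advancing time (a new reading comes with each control period).
- manip.camera(name): name is "scene" or "side" or "wrist"; returns a dict with "pixels" (400x640x3 uint8, red, green, blue), "fx", "fy", "cx", "cy" (pixels), "extrinsics" (4x4, takes a point from world to camera coordinates); the wrist camera has in their place "hand_eye" (4x4, takes a point from camera to tool coordinates, whose origin is the TCP and whose axes are the flange's). Camera axes: x right, y down, z forward; pixel columns grow to the right and rows downward; lengths in mm; the calibration is good to about 2 mm. A picture is of the moment at which its call begins: read the wrist's pose just before it. There is no depth.
- manip.sign_off(): hands the job in, once; it reports no verdict.
Trained networks look in a picture, given as the dict that the camera call returned (one of the last four; its "shot" number tells which), for a name from the list of things; names that differ only in an ending like _2 or _b are one class to them, and where a whole thing is asked for, a point or a joint stands for the part that bears it (a point fixed in the world has none). Each returns a list of dicts, best first, with "conf" (0 to 1); they miss things now and then, are a little off and sometimes report something else, mostly with a low value. They report only what shows in the picture. A call takes as long as a camera call.
- manip.search_frame(picture, name): "location" ([x, y, z] in mm, in world coordinates, good to about 4 mm: the middle of the surface that is visible of it).
- manip.masks_of(picture, name): "mask" (400x640 bool, what is visible of it).
The state is a dict: "clock": time; "joints": joint angles; "qd": joint speeds; "effort": joint torques, N m; "eef_pos": TCP position; "eef_rot": TCP orientation; "wrist_force": force on the tool from outside, world axes, zero at the start; "moment": the same for the moment, N m; "finger_gap": finger opening in mm.
Only numpy, scipy, OpenCV 4.12 (cv2) and the standard library are available. Lean on these libraries where they do the work, as an engineer would, in place of code of your own. Each camera call takes 0.05 s, during which the arm holds its last target. There are 200 camera calls.

### The job

The little bench centrifuge has been unplugged with its lid still locked. Push the red-handled screwdriver straight down through the access hole in the deck until the hidden latch lets go and the lid pops up, put the screwdriver back upright in a hole of the blue tool rack, pushed in until its handle stands on the rack, and swing the lid right up to its stop. Leave the nut driver and the other things lying about as they are.

Things in the scene. Friction and masses are not known exactly. Their poses are not given: they have to be found in the camera images.
- centrifuge: White bench centrifuge, 160 (x) x 230 (y) x 105 mm to its deck, heavy, does not move; origin under its middle on the worktop, x to its back, y to its left, z up; the front with a dark panel faces -x. A dark grey lid, 138 x 167 x 14 mm, lies on the left part of the deck, from y = -62 to +105 mm, its top 121 mm above the worktop. The strip of bare white deck to the right of the lid (y = -115 to -62 mm) holds the access hole.
- release_hole (a point): Centre of the mouth of the access hole, level with the deck's top, 105 mm above the worktop: a vertical round hole 13 mm wide in a thin steel ring (20 mm across, 1.4 mm high), right of the lid. 40 mm below the mouth it meets the hidden arm of the lid's spring latch: pressing that arm down about 6 to 7 mm (tip about 47 mm below the mouth, 5 to 8 N) lets the lid go; the arm meets its stop after about 12 mm (tip 52 mm below the mouth). The arm springs back when left alone.
- lid (a joint): Angle of the centrifuge's lid in rad: 0 shut and locked; when the latch lets go a spring pops it up to about 0.19 (pressed shut, it locks again); 1.40 is fully open against its stop. The hinge runs along the centrifuge's y axis at its back, at (+70, any, 114) mm in the centrifuge's frame; it is stiff enough for the lid to stay where it is left. Swinging it needs about 2 to 3 N at the tab.
- lid_tab (a point): Point in the middle of the blue grip tab that juts forward from the middle of the lid's front edge and slopes up (0.3 rad): 44 mm wide (y), 12 mm thick, about 25 mm of it beyond the lid's edge; this point lies at y = +25 mm in the centrifuge's frame, 158 mm in front of the hinge and 10 mm above it when shut and moves and turns with the lid; its y axis is the hinge direction.
- driver_grip (a point): Centre of the screwdriver's red six-sided handle (25 mm over edges, 22 over flats; two flats face the rack's front and back), where it is held: 44 mm of handle above, 46 below, then a flat steel bolster 17 mm wide, underside 49 mm below this point, then a bare round shank 6 mm thick. Stands upright in a rack hole; y axis runs up along it to the handle's end. 40 to 90 g.
- driver_tip (a point): Tip of the screwdriver's shank, 143 mm below driver_grip along the screwdriver's axis; 94 mm of bare shank stick out below the bolster.
- tool_rack: Blue sheet-metal tool rack, 56 (x) x 176 (y) x 104 mm, screwed to two feet 76 mm long, does not move; origin under its middle on the worktop, z up. Three holes in a row along y in its top plate; two 20 mm wide guide strips lie below, at 34 to 38 mm, with a 16 mm slot between them under the holes.
- rack_hole0 (a point): Middle of the mouth of the leftmost (+y) hole of the rack, 104 mm above the worktop: round, 12 mm wide, through. A tool that is home in it stands upright, the foot of its handle flat on the plate (driver_grip 49 mm above the plate).
- rack_hole1 (a point): The same for the middle hole of the rack.
- rack_hole2 (a point): The same for the rightmost (-y) hole of the rack.
- nut_driver_mid (a point): Middle of the handle (24 mm across, 52 mm long) of a short black nut driver with a yellow band that stands in another hole of the rack, its top 156 mm above the worktop; one of the three holes is empty. Leave it alone.
- abrasive_pads: Bystander: stack of dark abrasive sheets, 76 x 113 x 10 mm; origin under its middle.
- marker: Bystander: red and white marker pen, 17 x 135 x 16 mm; origin under its middle.
- calculator: Bystander: pocket calculator, 70 x 115 x 15 mm; origin under its middle.
- hardness_tester: The tall white hardness tester, fixed, which stands behind and between the rack and the centrifuge: keep clear of it. Origin on the worktop under its middle; its foot (172 mm high, with keys) spans 213 mm in front of the origin to 207 mm behind it and 82 mm to its right to 123 mm to its left; its head, from 350 mm up, comes forward to 150 mm in front of the origin, and a small camera on it (440 to 485 mm up, 50 to 100 mm to its left) to 236 mm.

How it is judged:
By the outcome, as a careful person would: the job done as asked, in the order asked, and still so for the second after the job is handed in, with the robot touching nothing.
It also fails if it takes over 58 s, if anything falls off the work surface, if the arm or the gripper's body presses on something with over 40 N, if the wrist force passes 120 N, or if a joint passes its speed limit or range.

## Working session

There is one attempt and no reset: what is moved stays moved. The work goes in short steps, Python scripts to look and compute and a shell command to move; the robot and the scene stay as the last step left them, time stands still between calls to the robot, and variables do not carry over. Pictures are saved under pics/ and viewed, about 8 in all and at most 12, crops included, and the job is handed in when it is done.

```bash
mkdir -p pics; cat > h.py <<'E'
import numpy as np, cv2
from cell import manip
def save(p,n): cv2.imwrite(f'pics/{n}.png',p['pixels'][:,:,::-1])
def proj(p,P):
    P=np.atleast_2d(P); c=(p['extrinsics']@np.c_[P,np.ones(len(P))].T).T
    return np.c_[p['fx']*c[:,0]/c[:,2]+p['cx'],p['fy']*c[:,1]/c[:,2]+p['cy']]
E
python3 - <<'E'
from h import *
s=manip.read_state();print({k:np.round(v,3).tolist() for k,v in s.items()},manip.hold_point_z)
ims=[]
for c in('scene','side'):
    p=manip.camera(c);ims.append(p['pixels'])
    E=np.linalg.inv(p['extrinsics']);print(c,E[:3,3].round(),E[:3,2].round(2),p['fx'])
    for n in('centrifuge','release_hole','lid','lid_tab','driver_grip','tool_rack','nut_driver_mid','abrasive_pads','marker','calculator','hardness_tester','rack_hole0'):
        r=manip.search_frame(p,n);print(n,[(np.round(d['location']).tolist(),round(d['conf'],2)) for d in r[:2]])
cv2.imwrite('pics/a.png',ims[0][:,:,::-1]);cv2.imwrite('pics/b.png',ims[1][:,:,::-1])
E
```

```text
{'clock': 0.0, 'joints': [1.179, 0.3, 1.522, 0.0, 1.321, -0.067], 'qd': [-0.0, -0.0, -0.0, -0.0, 0.002, -0.001], 'effort': [-0.002, -53.181, -35.274, 0.071, 0.024, -0.0], 'eef_pos': [175.407, 521.0, 204.879], 'eef_rot': [-3.14, -0.0, 2.817], 'wrist_force': [0.398, 0.188, -0.273], 'moment': [-0.018, -0.038, -0.018], 'finger_gap': 94.027} 18.8
scene [-629. -655.  979.] [ 0.71  0.46 -0.53] 452.7189469751279
centrifuge [([462.0, 127.0, 105.0], 0.85)]
release_hole [([456.0, 128.0, 101.0], 0.62)]
lid [([493.0, 175.0, 116.0], 0.71), ([446.0, -153.0, 151.0], 0.19)]
lid_tab [([439.0, -219.0, 73.0], 0.74), ([493.0, 166.0, 120.0], 0.66)]
driver_grip [([448.0, -156.0, 150.0], 0.44)]
tool_rack [([442.0, -217.0, 77.0], 0.64), ([446.0, -152.0, 153.0], 0.15)]
nut_driver_mid [([448.0, -206.0, 134.0], 0.49)]
abrasive_pads [([587.0, -312.0, 10.0], 0.55)]
marker [([461.0, 126.0, 104.0], 0.37), ([446.0, -219.0, 71.0], 0.37)]
calculator [([467.0, 604.0, 16.0], 0.88), ([462.0, 129.0, 100.0], 0.34)]
hardness_tester []
rack_hole0 [([441.0, -218.0, 72.0], 0.81)]
side [-316. -811.  953.] [ 0.59  0.61 -0.53] 486.8776508459425
centrifuge [([477.0, 112.0, 102.0], 0.58)]
release_hole [([477.0, 114.0, 105.0], 0.8)]
lid [([500.0, 163.0, 128.0], 0.93)]
lid_tab [([505.0, 166.0, 117.0], 0.86)]
driver_grip [([449.0, -159.0, 151.0], 0.74), ([450.0, -212.0, 135.0], 0.73)]
tool_rack [([448.0, -228.0, 79.0], 0.71)]
nut_driver_mid [([450.0, -210.0, 135.0], 0.58), ([444.0, -235.0, 83.0], 0.18)]
abrasive_pads []
marker [([439.0, 459.0, 12.0], 0.45)]
calculator [([469.0, 601.0, 12.0], 0.8), ([444.0, -234.0, 81.0], 0.16)]
hardness_tester [([439.0, -228.0, 77.0], 0.4)]
rack_hole0 [([446.0, -229.0, 82.0], 0.9)]
```

View pics/a.png

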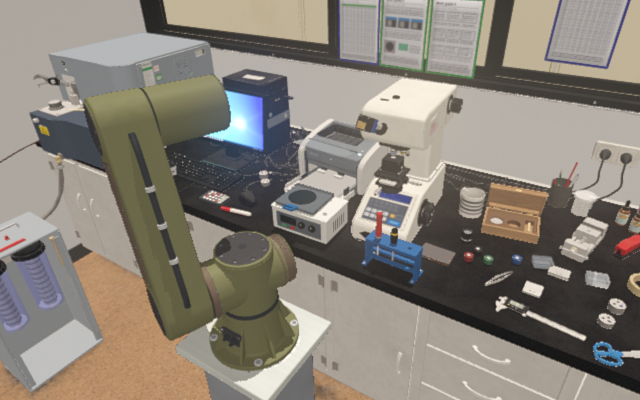

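View pics/b.png

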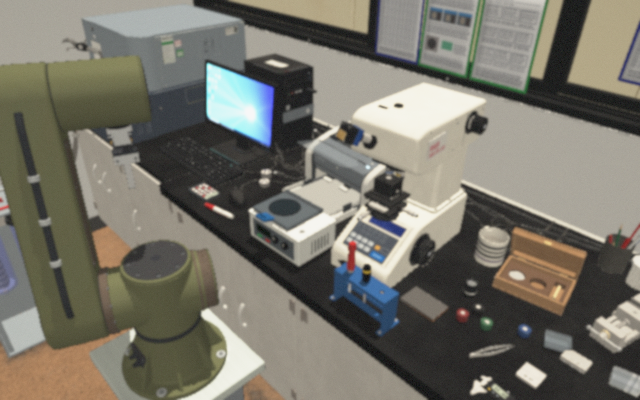

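Driver stands in the leftmost rack hole (red handle, scene px ~380,222), the nut driver in the middle one (394,233), and the rightmost is empty. The centrifuge is at about (500,150), with the tester behind and between. I'll move over the centrifuge for a close look.

```bash
python3 -m crank '[{"offset":[0.02,-0.03,0.02],"spin":0},{"offset":[0.04,-0.06,0.04],"spin":0},{"offset":[0.06,-0.09,0.06],"spin":0},{"offset":[0.08,-0.12,0.08],"spin":0},{"offset":[0.1,-0.15,0.1],"spin":0},{"offset":[0.12,-0.18,0.12],"spin":0},{"offset":[0.14,-0.21,0.14],"spin":0},{"offset":[0.16,-0.24,0.15],"spin":0}]'
python3 -m crank '[{"offset":[0.02,-0.02,0],"spin":3},{"offset":[0.04,-0.04,0],"spin":6},{"offset":[0.05,-0.06,0],"spin":9},{"offset":[0.06,-0.08,0],"spin":12},{"offset":[0.06,-0.1,0],"spin":15},{"offset":[0.06,-0.11,0],"spin":18},{"offset":[0.06,-0.11,0],"spin":18},{"offset":[0.06,-0.11,0],"spin":18}]'
cat >> h.py <<'E'
from scipy.spatial.transform import Rotation as R
def wrist():
    s=manip.read_state(); p=manip.camera('wrist')
    T=np.eye(4);T[:3,:3]=R.from_euler('xyz',s['eef_rot']).as_matrix();T[:3,3]=s['eef_pos']
    p['extrinsics']=np.linalg.inv(T@p['hand_eye']); return p
def ray(p,u,v,z):
    E=np.linalg.inv(p['extrinsics']);d=E[:3,:3]@[(u-p['cx'])/p['fx'],(v-p['cy'])/p['fy'],1]
    return E[:3,3]+d*(z-E[2,3])/d[2]
E
python3 - <<'E'
from h import *
p=wrist();print(p['hand_eye'].round(2).tolist(),np.linalg.inv(p['extrinsics'])[:3].round(2).tolist(),p['fx'])
for n in('centrifuge','release_hole','lid','lid_tab','hardness_tester'):
    r=manip.search_frame(p,n);print(n,[(np.round(d['location']).tolist(),round(d['conf'],2)) for d in r[:2]])
save(p,'w1')
E
```

```text
clock: 1.97
eef_pos: [336.2, 279.8, 358.0]
eef_rot: [3.139, 0.002, 2.817]
wrist_force: [-0.2, 0.5, 0.5]
finger_gap: 94.4
clock: 2.63
eef_pos: [396.3, 169.8, 358.1]
eef_rot: [3.139, 0.002, 3.129]
wrist_force: [0.5, -0.1, -0.0]
finger_gap: 94.0
[[0.0, -0.97, -0.23, 68.1], [1.0, 0.0, 0.0, -0.41], [-0.0, -0.23, 0.97, -179.44], [0.0, 0.0, 0.0, 1.0]] [[0.01, 0.97, 0.24, 327.76], [1.0, -0.01, 0.0, 169.74], [0.0, 0.24, -0.97, 537.43]] 318.6825719580999
centrifuge [([489.0, 163.0, 123.0], 0.97)]
release_hole [([487.0, 162.0, 126.0], 0.55)]
lid [([493.0, 184.0, 118.0], 0.98)]
lid_tab [([494.0, 182.0, 120.0], 0.89)]
hardness_tester [([488.0, 163.0, 124.0], 0.67)]
```

View pics/w1.png

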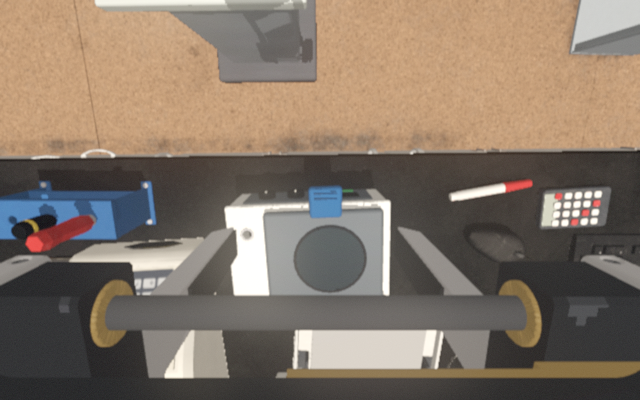

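Wrist view: access hole at ~(247,234), blue tab at ~(325,201), lid front corners at (265,210) and (382,208). The rack is on the left with the driver (62,233) and the tester foot (~80–230, 240+).

```bash
python3 - <<'E'
from h import *
p=wrist();im=p['pixels'];print(manip.read_state()['eef_pos'])
g=cv2.cvtColor(im,cv2.COLOR_RGB2GRAY)
for n,u,v,z in[('hole',247,234,106.4),('tab',325,201,126),('lidR',265,210,121),('lidL',382,208,121),('testfront',75,258,172)]: print(n,ray(p,u,v,z).round(1))
m=manip.masks_of(p,'lid');print([(d['conf'],d['mask'].sum()) for d in m[:2]])
hs=cv2.cvtColor(im,cv2.COLOR_RGB2HSV)
b=((hs[...,0]>95)&(hs[...,0]<120)&(hs[...,1]>120)&(hs[...,2]>60)).astype(np.uint8);b[:,:290]=0;b[:,360:]=0
c=max(cv2.findContours(b,0,2)[0],key=cv2.contourArea);print('tab',cv2.minAreaRect(c),ray(p,*cv2.minAreaRect(c)[0],126).round(1))
cv2.imwrite('pics/w2.png',np.hstack([cv2.resize(im[180:260,220:300],(400,400),interpolation=2),cv2.resize(im[180:260,315:395],(400,400),interpolation=2)])[:,:,::-1])
E
```

```text
[396.15083157 170.21139532 357.90061187]
hole [477.7  72.5 106.4]
tab [425.8 183.1 126. ]
lidR [438.7 102.2 121. ]
lidL [437.5 260.2 121. ]
testfront [ 483.8 -125.6  172. ]
[(0.96, np.int64(10768))]
tab ((324.5, 201.5), (29.0, 31.0), 90.0) [426.5 182.4 126. ]
```

View pics/w2.png

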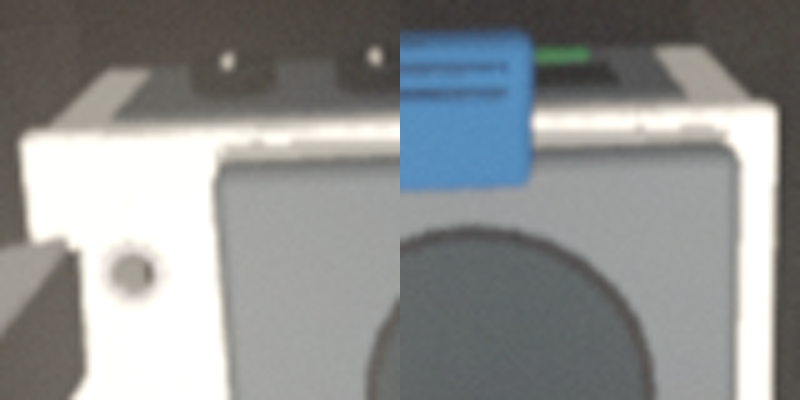

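```bash
python3 - <<'E'
from h import *
p=wrist();a=[ray(p,*q) for q in((224,207,105),(390,200.6,105),(263.6,213,121),(382,209.4,121),(246.4,234,106.4))]
print(np.round(a,1).tolist(), 'yaw',-np.arctan2(a[1][0]-a[0][0],a[1][1]-a[0][1]),-np.arctan2(a[3][0]-a[2][0],a[3][1]-a[2][1]))
S=manip.camera('scene');D=manip.camera('side')
def tri(q,r):
    A=[]
    for p,(u,v) in((S,q),(D,r)):
        K=np.array([[p['fx'],0,p['cx']],[0,p['fy'],p['cy']],[0,0,1]])@p['extrinsics'][:3];A+=[u*K[2]-K[0],v*K[2]-K[1]]
    x=np.linalg.svd(A)[2][-1];return (x[:3]/x[3]).round()
print('cam',tri((372,124),(350,133)))
for n,P in(('scene',S),('side',D)):
    c=P['pixels'][60:260,330:490] if n=='scene' else P['pixels'][80:280,320:480]
    cv2.imwrite(f'pics/t_{n}.png',cv2.resize(c,(400,500))[:,:,::-1])
a=cv2.imread('pics/t_scene.png');b=cv2.imread('pics/t_side.png');cv2.imwrite('pics/t.png',np.hstack([a,b]))
E
```

```text
[[438.1, 42.2, 105.0], [431.2, 274.2, 105.0], [442.9, 99.9, 121.0], [439.5, 260.1, 121.0], [477.7, 71.5, 106.4]] yaw 0.02981625994546444 0.021547244724986075
cam [486. -97. 475.]
```

View pics/t.png

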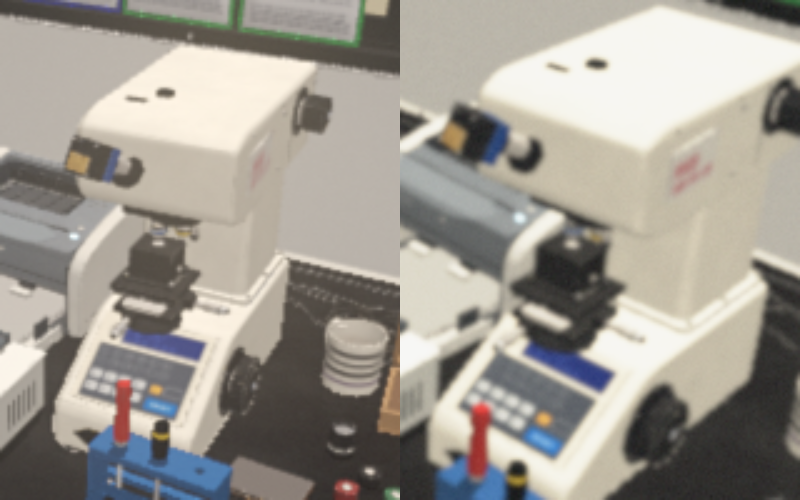

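```bash
python3 - <<'E'
from h import *
S=manip.camera('scene');D=manip.camera('side')
def tri(q,r):
    A=[]
    q=(330+q[0]*.4,60+q[1]*.4);r=(320+(r[0]-400)*.4,80+r[1]*.4)
    for p,(u,v) in((S,q),(D,r)):
        K=np.array([[p['fx'],0,p['cx']],[0,p['fy'],p['cy']],[0,0,1]])@p['extrinsics'][:3];A+=[u*K[2]-K[0],v*K[2]-K[1]]
    x=np.linalg.svd(A)[2][-1];return (x[:3]/x[3]).round()
for n,q,r in[('cam front',(74,157),(455,133)),('cam root',(130,170),(525,153)),('headcorner',(238,222),(655,235)),('footFL',(57,420),(430,440)),('foot keys TL',(103,315),(498,345)),('keysBR',(177,425),(555,458)),('screen TR',(207,340),(615,375)),('driver top',(123,382),(480,407))]: print(n,tri(q,r))
E
```

```text
cam front [520. -38. 449.]
cam root [571. -89. 427.]
headcorner [ 642. -210.  355.]
footFL [517. -23.  50.]
foot keys TL [586. -58. 185.]
keysBR [ 547. -187.   94.]
screen TR [ 641. -186.  169.]
driver top [ 460. -147.  193.]
```

```bash
python3 -m crank '[{"offset":[-0.02,-0.02,0],"spin":-6},{"offset":[-0.03,-0.04,0],"spin":-12},{"offset":[-0.03,-0.07,0],"spin":-18},{"offset":[-0.03,-0.1,0],"spin":-24},{"offset":[-0.03,-0.13,0],"spin":-30},{"offset":[-0.03,-0.16,0],"spin":-36},{"offset":[-0.03,-0.19,0],"spin":-42},{"offset":[-0.03,-0.21,0],"spin":-48}]'
python3 -m crank '[{"offset":[0,-0.02,0],"spin":-6},{"offset":[0,-0.04,0],"spin":-12},{"offset":[0,-0.06,0],"spin":-18},{"offset":[0.01,-0.08,0],"spin":-24},{"offset":[0.02,-0.1,0],"spin":-30},{"offset":[0.03,-0.12,0],"spin":-36},{"offset":[0.03,-0.12,0],"spin":-41.3},{"offset":[0.03,-0.12,0],"spin":-41.3}]'
python3 - <<'E'
from h import *
p=wrist();s=manip.read_state();print(s['eef_pos'],s['eef_rot'],s['joints'])
for n in('driver_grip','tool_rack','nut_driver_mid','hardness_tester'):
    r=manip.search_frame(p,n);print(n,[(np.round(d['location']).tolist(),round(d['conf'],2)) for d in r[:2]])
save(p,'w3');np.savez('w3.npz',**{k:p[k] for k in('fx','fy','cx','cy','extrinsics','pixels')})
E
```

```text
clock: 3.95
eef_pos: [365.9, -42.2, 358.1]
eef_rot: [3.139, 0.002, 2.287]
wrist_force: [-0.2, 1.2, 0.3]
finger_gap: 93.7
clock: 4.62
eef_pos: [396.0, -163.0, 357.6]
eef_rot: [3.14, 0.002, 1.56]
wrist_force: [0.2, -0.5, 0.2]
finger_gap: 93.8
[ 395.85953569 -162.38738142  357.86160229] [3.13949047e+00 2.01385573e-03 1.56712390e+00] [-4.74391081e-01 -5.54318717e-02  1.57126145e+00 -8.42577907e-04
  1.62297616e+00 -4.70765890e-01]
driver_grip [([456.0, -150.0, 190.0], 0.74), ([448.0, -196.0, 101.0], 0.55)]
tool_rack [([450.0, -192.0, 103.0], 0.64)]
nut_driver_mid [([451.0, -199.0, 152.0], 0.84)]
hardness_tester []
```

View pics/w3.png

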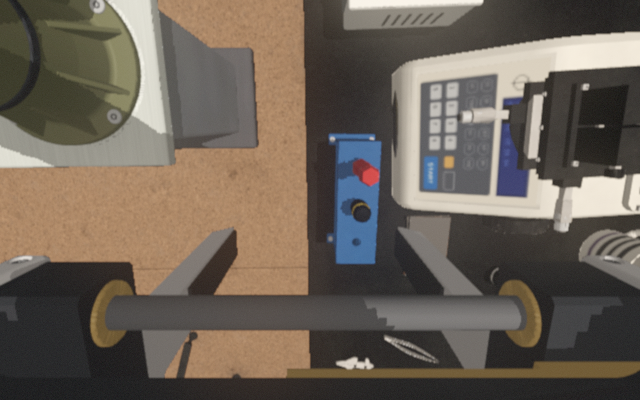

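Driver handle top is at px (370,175), nut driver at (362,213), empty hole2 at (356,242), and the rack plate spans (336–380, 140–264).

```bash
python3 - <<'E'
from h import *
p=dict(np.load('w3.npz'));im=p['pixels']
hs=cv2.cvtColor(im,cv2.COLOR_RGB2HSV)
for n,u,v,z in[('top',370,176,197),('nut',362,211,156),('hole2',356,242,104),('cFL',335,141,104),('cBL',379,140,104),('cFR',336,264,104),('cBR',376,263,104),('testFL',400,65,60),('testFR',395,205,60)]: print(n,ray(p,u,v,z).round(1))
c=im[130:270,320:400];cv2.imwrite('pics/w4.png',cv2.resize(c,(342,600),interpolation=2)[:,:,::-1])
E
```

```text
top [ 454.3 -149.6  197. ]
nut [ 452.8 -199.8  156. ]
hole2 [ 453.1 -260.3  104. ]
cFL [ 422.  -116.8  104. ]
cBL [ 480.8 -116.1  104. ]
cFR [ 424.4 -294.3  104. ]
cBR [ 483.1 -293.3  104. ]
testFL [514.8 -15.7  60. ]
testFR [ 517.8 -217.    60. ]
```

View pics/w4.png

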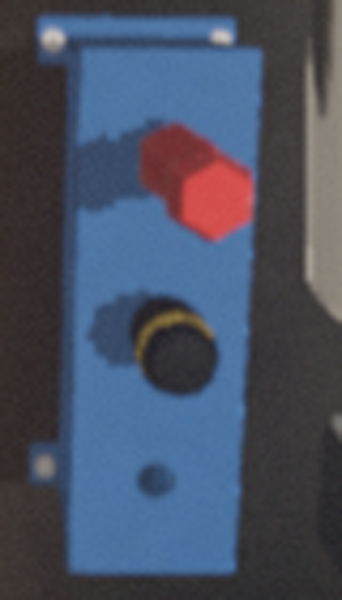

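```bash
python3 -m crank '[{"offset":[0.015,0.003,0],"spin":0},{"offset":[0.03,0.006,-0.02],"spin":0},{"offset":[0.045,0.009,-0.05],"spin":0},{"offset":[0.0585,0.012,-0.08],"spin":0},{"offset":[0.0585,0.012,-0.11],"spin":0.7},{"offset":[0.0585,0.012,-0.13],"spin":0.7},{"offset":[0.0585,0.012,-0.13],"spin":0.7},{"offset":[0.0585,0.012,-0.13],"spin":0.7}]' 0.55
python3 - <<'E'
from h import *
p=wrist();s=manip.read_state();print(s['eef_pos'],s['eef_rot'])
hs=cv2.cvtColor(p['pixels'],cv2.COLOR_RGB2HSV)
m=(((hs[...,0]<8)|(hs[...,0]>172))&(hs[...,1]>130)&(hs[...,2]>80)).astype(np.uint8)
c=max(cv2.findContours(m,0,2)[0],key=cv2.contourArea);print(cv2.boundingRect(c))
c=p['pixels'][40:330,200:440];cv2.imwrite('pics/w5.png',cv2.resize(c,None,fx=2,fy=2)[:,:,::-1])
for z in(197,107):print(z,[ray(p,u,v,z).round(1).tolist() for u,v in((320,200),(330,200),(320,210))])
E
```

```text
clock: 5.53
eef_pos: [454.2, -149.5, 228.7]
eef_rot: [3.139, 0.002, 1.583]
wrist_force: [-0.1, 0.8, 1.4]
finger_gap: 51.9
[ 454.66193699 -149.74352254  229.81114322] [3.13705113 0.00315804 1.58238131]
(303, 188, 29, 51)
197 [[456.5, -131.6, 197.0], [463.3, -131.6, 197.0], [456.6, -138.7, 197.0]]
107 [[458.2, -152.9, 107.0], [467.9, -152.8, 107.0], [458.4, -163.0, 107.0]]
```

View pics/w5.png

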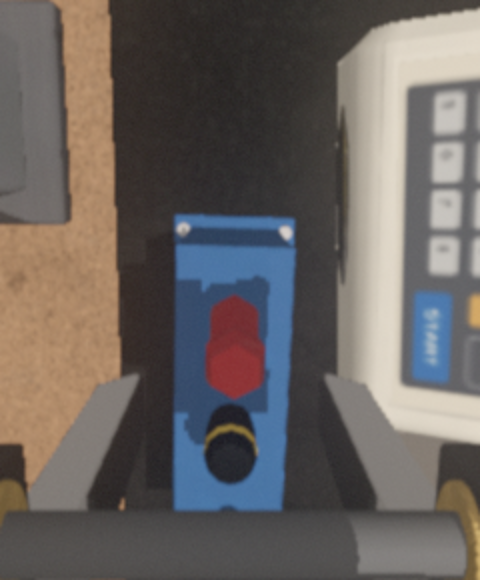

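```bash
python3 -m crank '[{"offset":[0,0,-0.025],"spin":0},{"offset":[0,0,-0.05],"spin":0},{"offset":[0,0,-0.075],"spin":0},{"offset":[0,0,-0.095],"spin":0},{"offset":[0,0,-0.095],"spin":0},{"offset":[0,0,-0.095],"spin":0},{"offset":[0,0,-0.095],"spin":0},{"offset":[0,0,-0.095],"spin":0}]'
python3 -m crank '[{"offset":[0,0,0],"spin":0},{"offset":[0,0,0],"spin":0},{"offset":[0,0,0],"spin":0},{"offset":[0,0,0],"spin":0},{"offset":[0,0,0],"spin":0},{"offset":[0,0,0],"spin":0},{"offset":[0,0,0],"spin":0},{"offset":[0,0,0],"spin":0}]' 0 50
```

```text
clock: 6.25
eef_pos: [455.6, -150.1, 136.8]
eef_rot: [3.134, 0.004, 1.582]
wrist_force: [0.2, -0.1, -0.2]
finger_gap: 51.8
clock: 6.92
eef_pos: [455.6, -150.2, 136.9]
eef_rot: [3.134, 0.004, 1.582]
wrist_force: [-0.5, 0.6, 1.3]
finger_gap: 20.9
```

```bash
python3 -m crank '[{"offset":[0,0,0.01],"spin":0},{"offset":[0,0,0.03],"spin":0},{"offset":[0,0,0.055],"spin":0},{"offset":[0,0,0.08],"spin":0},{"offset":[0,0,0.105],"spin":0},{"offset":[0,0,0.13],"spin":0},{"offset":[0,0,0.13],"spin":0},{"offset":[0,0,0.13],"spin":0}]'
python3 -m crank '[{"offset":[-0.02,0,0],"spin":0},{"offset":[-0.045,0,0],"spin":0},{"offset":[-0.07,0,0],"spin":0},{"offset":[-0.085,0.01,0],"spin":0},{"offset":[-0.085,0.03,0],"spin":0},{"offset":[-0.085,0.06,0],"spin":0},{"offset":[-0.085,0.09,0],"spin":0},{"offset":[-0.085,0.11,0],"spin":0}]'
python3 -m crank '[{"offset":[0,0.03,0],"spin":0},{"offset":[0,0.06,0],"spin":0},{"offset":[0,0.09,0],"spin":0},{"offset":[0.01,0.11,0],"spin":0},{"offset":[0.03,0.112,0],"spin":0},{"offset":[0.05,0.112,0],"spin":0},{"offset":[0.05,0.112,0],"spin":0},{"offset":[0.05,0.112,0],"spin":0}]'
```

```text
clock: 7.58
eef_pos: [455.8, -150.2, 268.2]
eef_rot: [3.132, 0.005, 1.582]
wrist_force: [0.1, 0.3, -1.0]
finger_gap: 21.4
clock: 8.25
eef_pos: [370.0, -38.4, 267.5]
eef_rot: [3.133, 0.005, 1.582]
wrist_force: [-0.6, -0.6, -0.4]
finger_gap: 21.3
clock: 8.92
eef_pos: [419.8, 73.6, 266.2]
eef_rot: [3.136, 0.005, 1.583]
wrist_force: [0.1, -0.3, -1.5]
finger_gap: 21.2
```

```bash
python3 - <<'E'
from h import *
p=wrist();s=manip.read_state();print(s['eef_pos'],s['eef_rot'],s['finger_gap'])
e=s['eef_pos'];Rm=R.from_euler('xyz',s['eef_rot']).as_matrix()
print('proj tip',proj(p,e+Rm@[0,0,126.9]),'hole',proj(p,[477.7,71.5,106.4]))
save(p,'w6');cv2.imwrite('pics/w6.png',cv2.resize(p['pixels'][100:300,220:420],None,fx=3,fy=3,interpolation=2)[:,:,::-1])
E
```

```text
[419.42517721  73.46857274 266.55586332] [3.13538447 0.00498614 1.5823033 ] 21.528370346691787
proj tip [[315.95148418 195.79391333]] hole [[368.64869852 190.87785295]]
```

View pics/w6.png

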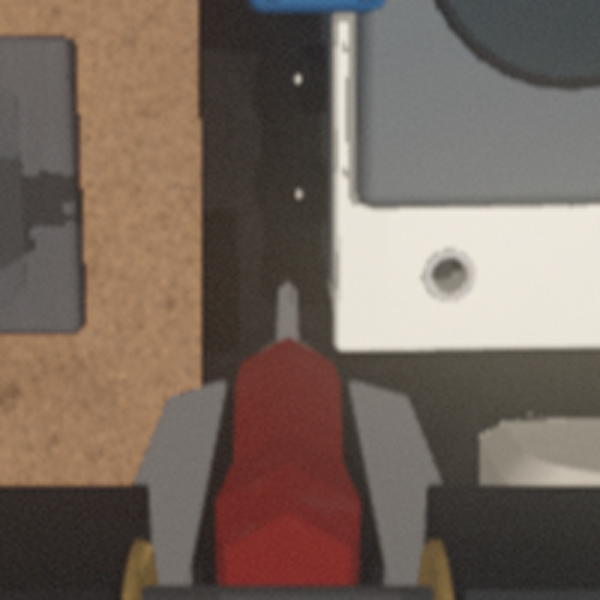

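Tip at ~(315.7,194.3) agrees with the projection (316,195.8), and the hole ring is at ~(369.3,191.3), giving ≈(478.6,71.0). Move above it.

```bash
python3 -m crank '[{"offset":[0.02,-0.001,0],"spin":0},{"offset":[0.04,-0.0018,0],"spin":0},{"offset":[0.0584,-0.0018,0],"spin":0},{"offset":[0.0584,-0.0018,-0.01],"spin":0},{"offset":[0.0584,-0.0018,-0.022],"spin":0},{"offset":[0.0584,-0.0018,-0.022],"spin":0},{"offset":[0.0584,-0.0018,-0.022],"spin":0},{"offset":[0.0584,-0.0018,-0.022],"spin":0}]'
python3 - <<'E'
from h import *
p=wrist();s=manip.read_state();print(s['eef_pos'],s['eef_rot'],s['finger_gap'])
e=s['eef_pos'];Rm=R.from_euler('xyz',s['eef_rot']).as_matrix();t=e+Rm@[0,0,126.9]
print('tip',t,proj(p,t),'hole',proj(p,[478.6,71,106.4]))
cv2.imwrite('pics/w7.png',cv2.resize(p['pixels'][130:270,260:400],None,fx=4,fy=4,interpolation=2)[:,:,::-1])
E
```

```text
clock: 9.63
eef_pos: [477.4, 71.6, 245.2]
eef_rot: [3.135, 0.005, 1.582]
wrist_force: [-0.1, -1.8, -0.6]
finger_gap: 21.4
[477.58801852  71.65642091 245.31970313] [3.13436467 0.00491534 1.58231301] 20.88222679717367
tip [478.51236405  71.04328734 118.42455093] [[316.47903525 195.63491813]] hole [[316.46451684 193.08968786]]
```

View pics/w7.png

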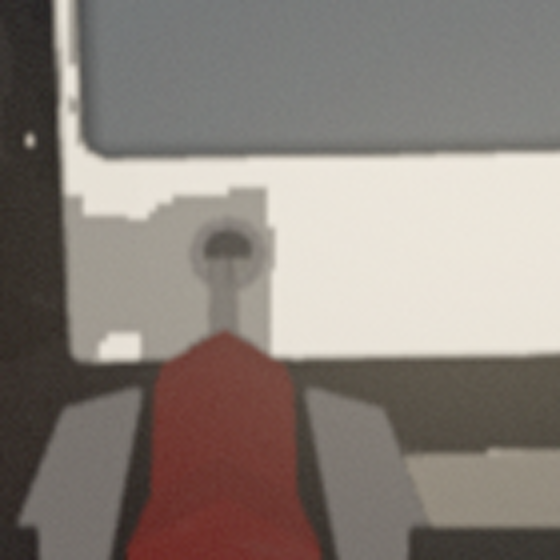

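```bash
python3 -m crank '[{"offset":[0,0,-0.008],"spin":0},{"offset":[0,0,-0.016],"spin":0},{"offset":[0,0,-0.024],"spin":0},{"offset":[0,0,-0.032],"spin":0},{"offset":[0,0,-0.04],"spin":0},{"offset":[0,0,-0.048],"spin":0},{"offset":[0,0,-0.052],"spin":0},{"offset":[0,0,-0.052],"spin":0}]' - 60
python3 -m crank '[{"offset":[0,0,-0.002],"spin":0},{"offset":[0,0,-0.004],"spin":0},{"offset":[0,0,-0.006],"spin":0},{"offset":[0,0,-0.007],"spin":0},{"offset":[0,0,-0.008],"spin":0},{"offset":[0,0,-0.009],"spin":0},{"offset":[0,0,-0.0095],"spin":0},{"offset":[0,0,-0.0095],"spin":0}]'
python3 - <<'E'
from h import *
p=wrist();save(p,'w8');print(manip.read_state()['wrist_force'])
for n in('lid','lid_tab'):
  r=manip.search_frame(p,n);print(n,[(np.round(d['location']).tolist(),round(d['conf'],2)) for d in r[:2]])
E
```

```text
clock: 10.35
eef_pos: [477.2, 71.6, 192.2]
eef_rot: [3.136, 0.005, 1.582]
wrist_force: [-0.5, 0.6, -0.8]
finger_gap: 21.0
clock: 11.02
eef_pos: [477.6, 71.8, 183.3]
eef_rot: [3.135, 0.004, 1.582]
wrist_force: [-0.8, 1.3, 6.4]
finger_gap: 21.2
[-0.01833707  0.92033999  6.75891373]
lid [([498.0, 170.0, 138.0], 0.69)]
lid_tab [([499.0, 171.0, 136.0], 0.71)]
```

```bash
python3 -m crank '[{"offset":[0,0,-0.001],"spin":0},{"offset":[0,0,-0.002],"spin":0},{"offset":[0,0,-0.002],"spin":0},{"offset":[0,0,-0.002],"spin":0},{"offset":[0,0,0.005],"spin":0},{"offset":[0,0,0.02],"spin":0},{"offset":[0,0,0.045],"spin":0},{"offset":[0,0,0.07],"spin":0}]'
python3 - <<'E'
from h import *
p=wrist();s=manip.read_state();print(s['eef_pos'],s['finger_gap'])
S=manip.camera('scene')
cv2.imwrite('pics/w9.png',np.hstack([cv2.resize(p['pixels'],(480,300)),cv2.resize(S['pixels'][150:270,250:378],(320,300),interpolation=2)])[:,:,::-1])
E
```

```text
clock: 11.83
eef_pos: [477.1, 71.8, 254.0]
eef_rot: [3.136, 0.005, 1.582]
wrist_force: [-0.2, -0.2, 0.2]
finger_gap: 21.3
[478.68425982  71.9229308  259.25646816] 21.509559481320682
```

View pics/w9.png

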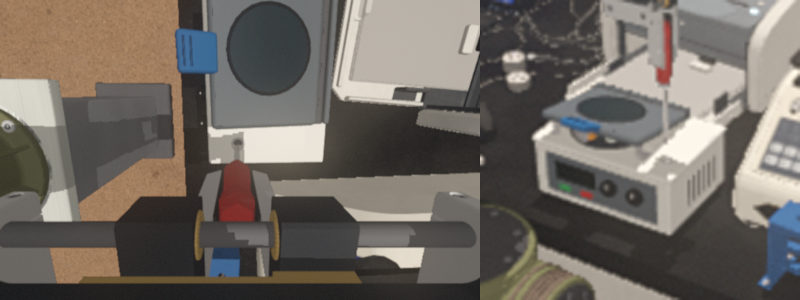

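The lid has popped up (scene crop shows a clear gap at the front, tab raised). Taking the driver back to its hole.

```bash
python3 -m crank '[{"offset":[-0.015,0,0.01],"spin":0},{"offset":[-0.045,0,0.012],"spin":0},{"offset":[-0.075,0,0.012],"spin":0},{"offset":[-0.1,0,0.012],"spin":0},{"offset":[-0.108,-0.02,0.012],"spin":0},{"offset":[-0.108,-0.05,0.012],"spin":0},{"offset":[-0.108,-0.08,0.012],"spin":0},{"offset":[-0.108,-0.11,0.012],"spin":0}]'
python3 -m crank '[{"offset":[0,-0.03,0],"spin":0},{"offset":[0,-0.06,0],"spin":0},{"offset":[0,-0.085,0],"spin":0},{"offset":[0,-0.105,0],"spin":0},{"offset":[0,-0.112,0],"spin":0},{"offset":[0.02,-0.112,0],"spin":0},{"offset":[0.05,-0.112,0],"spin":0},{"offset":[0.07,-0.112,0],"spin":0}]'
python3 - <<'E'
from h import *
s=manip.read_state();print(np.array([455.6,-150.2,268])-s['eef_pos'],s['eef_rot'])
E
```

```text
clock: 12.6
eef_pos: [370.1, -39.1, 268.7]
eef_rot: [3.129, 0.004, 1.583]
wrist_force: [0.9, 0.3, 0.2]
finger_gap: 21.2
clock: 13.27
eef_pos: [441.6, -150.6, 268.3]
eef_rot: [3.129, 0.004, 1.583]
wrist_force: [-1.0, -0.8, -0.2]
finger_gap: 20.8
[14.03549563  0.42070085 -0.2522874 ] [3.12884177 0.00384776 1.58270159]
```

```bash
python3 -m crank '[{"offset":[0.007,0,0],"spin":0},{"offset":[0.0137,0.0003,0],"spin":0},{"offset":[0.0137,0.0003,0],"spin":0},{"offset":[0.0137,0.0003,-0.01],"spin":0},{"offset":[0.0137,0.0003,-0.02],"spin":0},{"offset":[0.0137,0.0003,-0.03],"spin":0},{"offset":[0.0137,0.0003,-0.038],"spin":0},{"offset":[0.0137,0.0003,-0.042],"spin":0}]'
python3 -m crank '[{"offset":[0,0,-0.003],"spin":0},{"offset":[0,0,-0.006],"spin":0},{"offset":[0,0,-0.01],"spin":0},{"offset":[0,0,-0.014],"spin":0},{"offset":[0,0,-0.018],"spin":0},{"offset":[0,0,-0.022],"spin":0},{"offset":[0,0,-0.026],"spin":0},{"offset":[0,0,-0.03],"spin":0}]'
```

```text
clock: 13.93
eef_pos: [454.6, -150.2, 224.7]
eef_rot: [3.13, 0.003, 1.582]
wrist_force: [-0.3, -0.6, 0.8]
finger_gap: 21.3
clock: 14.6
eef_pos: [454.6, -150.2, 194.3]
eef_rot: [3.13, 0.003, 1.582]
wrist_force: [-0.2, -0.6, -0.4]
finger_gap: 21.3
```

```bash
python3 -m crank '[{"offset":[0.0005,0,-0.01],"spin":0},{"offset":[0.001,0,-0.02],"spin":0},{"offset":[0.001,0,-0.03],"spin":0},{"offset":[0.001,0,-0.04],"spin":0},{"offset":[0.001,0,-0.048],"spin":0},{"offset":[0.001,0,-0.054],"spin":0},{"offset":[0.001,0,-0.057],"spin":0},{"offset":[0.001,0,-0.058],"spin":0}]'
python3 -m crank '[{"offset":[0,0,-0.0005],"spin":0},{"offset":[0,0,-0.001],"spin":0},{"offset":[0,0,-0.001],"spin":0},{"offset":[0,0,-0.001],"spin":0},{"offset":[0,0,-0.001],"spin":0},{"offset":[0,0,-0.001],"spin":0},{"offset":[0,0,-0.001],"spin":0},{"offset":[0,0,-0.001],"spin":0}]'
```

```text
clock: 15.27
eef_pos: [455.5, -150.2, 136.8]
eef_rot: [3.131, 0.003, 1.583]
wrist_force: [-7.6, 1.8, 18.8]
finger_gap: 21.3
clock: 15.93
eef_pos: [455.5, -150.2, 136.8]
eef_rot: [3.13, 0.003, 1.583]
wrist_force: [-6.5, 2.4, 12.7]
finger_gap: 21.3
```

Seated at the same height as originally (contact 13–19 N). Release and retreat.

```bash
python3 -m crank '[{"offset":[0,0,0.001],"spin":0},{"offset":[0,0,0.001],"spin":0},{"offset":[0,0,0.001],"spin":0},{"offset":[0,0,0.001],"spin":0},{"offset":[0,0,0.001],"spin":0},{"offset":[0,0,0.001],"spin":0},{"offset":[0,0,0.001],"spin":0},{"offset":[0,0,0.001],"spin":0}]' 0.55
python3 -m crank '[{"offset":[0,0,0.01],"spin":0},{"offset":[0,0,0.035],"spin":0},{"offset":[0,0,0.06],"spin":0},{"offset":[0,0,0.09],"spin":0},{"offset":[0,0,0.12],"spin":0},{"offset":[-0.03,0,0.13],"spin":0},{"offset":[-0.06,0,0.13],"spin":0},{"offset":[-0.085,0,0.13],"spin":0}]'
python3 - <<'E'
from h import *
p=wrist();s=manip.read_state();print(s['eef_pos'],s['eef_rot'])
for n in('driver_grip','nut_driver_mid'):
    r=manip.search_frame(p,n);print(n,[(np.round(d['location']).tolist(),round(d['conf'],2)) for d in r[:2]])
hs=cv2.cvtColor(p['pixels'],cv2.COLOR_RGB2HSV)
m=(((hs[...,0]<8)|(hs[...,0]>172))&(hs[...,1]>130)&(hs[...,2]>80)).astype(np.uint8)
c=max(cv2.findContours(m,0,2)[0],key=cv2.contourArea);print(cv2.minAreaRect(c),cv2.boundingRect(c))
hexa=np.array([[12.5*np.sin(a),12.5*np.cos(a)] for a in np.arange(6)*np.pi/3])+[455,-150]
q=np.r_[proj(p,np.c_[hexa,np.full(6,197)]),proj(p,np.c_[hexa,np.full(6,107)])];print('pred bbox',q.min(0),q.max(0))
E
```

```text
clock: 16.6
eef_pos: [455.5, -150.2, 137.7]
eef_rot: [3.13, 0.003, 1.583]
wrist_force: [0.3, -0.3, 1.0]
finger_gap: 51.7
clock: 17.27
eef_pos: [369.2, -150.0, 268.9]
eef_rot: [3.129, 0.004, 1.583]
wrist_force: [0.2, -0.8, 0.7]
finger_gap: 51.4
[ 366.59441031 -149.86372302  268.90178439] [3.12969238 0.00429748 1.58272478]
driver_grip [([454.0, -147.0, 184.0], 0.95)]
nut_driver_mid [([455.0, -194.0, 153.0], 0.63), ([438.0, -157.0, 102.0], 0.3)]
((407.29534912109375, 201.00674438476562), (51.611610412597656, 23.921573638916016), 34.99202346801758) (386, 181, 45, 42)
pred bbox [382.49673438 177.64109723] [433.70861661 225.2736162 ]
```

Driver is home and upright (network (454,-147); bbox as predicted within a few px). Now to the tab, turning the jaws along the hinge.

```bash
python3 -m crank '[{"offset":[0,0.03,0.005],"spin":7},{"offset":[0,0.06,0.01],"spin":14},{"offset":[0,0.1,0.02],"spin":21},{"offset":[0,0.14,0.03],"spin":28},{"offset":[0,0.175,0.03],"spin":35},{"offset":[0,0.21,0.03],"spin":42},{"offset":[0,0.24,0.03],"spin":49},{"offset":[0,0.26,0.03],"spin":55}]' 1 15
python3 -m crank '[{"offset":[0,0.02,0],"spin":6},{"offset":[0.01,0.04,0],"spin":12},{"offset":[0.02,0.055,0],"spin":18},{"offset":[0.02,0.07,0],"spin":24},{"offset":[0.02,0.073,0],"spin":30},{"offset":[0.02,0.073,0],"spin":35.6},{"offset":[0.02,0.073,0],"spin":35.6},{"offset":[0.02,0.073,0],"spin":35.6}]'
python3 - <<'E'
from h import *
p=wrist();s=manip.read_state();print(s['eef_pos'],s['eef_rot'],s['joints'])
hs=cv2.cvtColor(p['pixels'],cv2.COLOR_RGB2HSV)
b=((hs[...,0]>95)&(hs[...,0]<120)&(hs[...,1]>120)&(hs[...,2]>60)).astype(np.uint8);b[:,:230]=0;b[:,430:]=0;b[290:]=0
c=max(cv2.findContours(b,0,2)[0],key=cv2.contourArea);r=cv2.minAreaRect(c);print(r,cv2.boundingRect(c),ray(p,*r[0],158).round(1))
x,y,w,h=cv2.boundingRect(c);print('front',ray(p,x+w/2,y,165).round(1),'sides',ray(p,x,y+h/2,158).round(1),ray(p,x+w,y+h/2,158).round(1))
print('pred tab',proj(p,[428.8,183,157]))
save(p,'w10')
E
```

```text
clock: 18.08
eef_pos: [370.0, 112.5, 299.4]
eef_rot: [3.128, 0.004, 2.55]
wrist_force: [0.5, -0.1, 0.3]
finger_gap: 93.9
clock: 18.75
eef_pos: [390.3, 185.9, 299.5]
eef_rot: [3.128, 0.004, -3.115]
wrist_force: [0.9, 0.7, 0.0]
finger_gap: 94.0
[390.26805087 185.68434732 299.5601602 ] [ 3.12793571  0.0044164  -3.11566865] [ 0.35206019 -0.03542321  1.6826876   0.01156386  1.4857747  -1.24562303]
((309.5, 229.5), (31.0, 39.0), 90.0) (290, 214, 40, 32) [429.8 182.4 158. ]
front [410.8 182.5 165. ] sides [430.8 161.8 158. ] [429.9 204.1 158. ]
pred tab [[310.08000558 228.31826262]]
```

Tab measures (430,182.5) against a prediction of (428.8,183), so they agree. Descend astride it and grip gently.

```bash
python3 -m crank '[{"offset":[0.012,-0.001,-0.01],"spin":0},{"offset":[0.025,-0.002,-0.03],"spin":0},{"offset":[0.035,-0.003,-0.055],"spin":0},{"offset":[0.035,-0.003,-0.08],"spin":0},{"offset":[0.035,-0.003,-0.105],"spin":0},{"offset":[0.035,-0.003,-0.13],"spin":0},{"offset":[0.035,-0.003,-0.15],"spin":0},{"offset":[0.035,-0.003,-0.157],"spin":0}]'
python3 -m crank '[{"offset":[0,0,0],"spin":0},{"offset":[0,0,0],"spin":0},{"offset":[0,0,0],"spin":0},{"offset":[0,0,0],"spin":0},{"offset":[0,0,0],"spin":0},{"offset":[0,0,0],"spin":0},{"offset":[0,0,0],"spin":0},{"offset":[0,0,0],"spin":0}]' 0.3 15
python3 - <<'E'
import numpy as np
a=np.arange(.253,1.50,.1)
for t in a: print(round(t-.063,2),np.round([162*(np.cos(.253)-np.cos(t)),162*(np.sin(t)-np.sin(.253))],1))
E
```

```text
clock: 19.47
eef_pos: [424.3, 182.2, 140.0]
eef_rot: [3.129, 0.001, -3.119]
wrist_force: [-0.3, 0.1, -0.3]
finger_gap: 93.9
clock: 20.13
eef_pos: [424.4, 182.4, 140.3]
eef_rot: [3.129, 0.001, -3.119]
wrist_force: [-0.7, 12.3, 1.2]
finger_gap: 44.2
0.19 [0. 0.]
0.29 [ 4.8 15.5]
0.39 [11.2 30.4]
0.49 [19.  44.5]
0.59 [28.2 57.9]
0.69 [38.6 70.2]
0.79 [50.3 81.5]
0.89 [63.  91.5]
0.99 [ 76.7 100.2]
1.09 [ 91.1 107.5]
1.19 [106.2 113.3]
1.29 [121.8 117.6]
1.39 [137.8 120.3]
```

```bash
python3 -m crank '[{"offset":[0.001,0.0005,0.006],"spin":0},{"offset":[0.003,0.0005,0.011],"spin":0},{"offset":[0.005,0.001,0.0155],"spin":0},{"offset":[0.008,0.001,0.023],"spin":0},{"offset":[0.011,0.001,0.030],"spin":0},{"offset":[0.015,0.001,0.0375],"spin":0},{"offset":[0.019,0.001,0.0445],"spin":0},{"offset":[0.0235,0.001,0.0513],"spin":0}]'
python3 -m crank '[{"offset":[0.0047,0,0.0065],"spin":0},{"offset":[0.01,0,0.0125],"spin":0},{"offset":[0.015,0,0.0187],"spin":0},{"offset":[0.021,0,0.0245],"spin":0},{"offset":[0.0267,0.001,0.030],"spin":0},{"offset":[0.033,0.001,0.0352],"spin":0},{"offset":[0.0393,0.001,0.040],"spin":0},{"offset":[0.0393,0.001,0.040],"spin":0}]'
```

```text
clock: 20.8
eef_pos: [448.4, 183.4, 192.4]
eef_rot: [3.128, 0.001, -3.119]
wrist_force: [1.5, -0.2, -4.8]
finger_gap: 43.8
clock: 21.47
eef_pos: [489.0, 184.5, 233.3]
eef_rot: [3.128, 0.003, -3.119]
wrist_force: [-0.6, 0.0, 1.0]
finger_gap: 44.2
```

```bash
python3 -m crank '[{"offset":[0.006,0,0.004],"spin":0},{"offset":[0.0125,0,0.008],"spin":0},{"offset":[0.0195,0,0.0115],"spin":0},{"offset":[0.0267,0.001,0.0147],"spin":0},{"offset":[0.034,0.001,0.0175],"spin":0},{"offset":[0.042,0.001,0.020],"spin":0},{"offset":[0.049,0.0015,0.022],"spin":0},{"offset":[0.049,0.0015,0.022],"spin":0}]'
python3 -m crank '[{"offset":[0.004,0,0.001],"spin":0},{"offset":[0.008,0,0.002],"spin":0},{"offset":[0.012,0,0.003],"spin":0},{"offset":[0.016,0.0005,0.0035],"spin":0},{"offset":[0.020,0.0005,0.004],"spin":0},{"offset":[0.024,0.0005,0.0045],"spin":0},{"offset":[0.026,0.0005,0.0045],"spin":0},{"offset":[0.026,0.0005,0.0045],"spin":0}]'
```

```text
clock: 22.13
eef_pos: [539.4, 185.8, 256.1]
eef_rot: [3.128, 0.005, -3.12]
wrist_force: [-2.4, -1.6, 7.4]
finger_gap: 44.0
clock: 22.8
eef_pos: [566.1, 186.4, 261.1]
eef_rot: [3.128, 0.006, -3.12]
wrist_force: [-0.1, 1.1, 4.1]
finger_gap: 44.1
```

```bash
python3 -m crank '[{"offset":[0.002,0,0],"spin":0},{"offset":[0.003,0,0],"spin":0},{"offset":[0.004,0,0],"spin":0},{"offset":[0.005,0,0],"spin":0},{"offset":[0.006,0,0],"spin":0},{"offset":[0.007,0,0],"spin":0},{"offset":[0.007,0,0],"spin":0},{"offset":[0.007,0,0],"spin":0}]'
python3 - <<'E'
from h import *
D=manip.camera('side');S=manip.camera('scene')
for n,p in(('side',D),('scene',S)):
  for k in('lid','lid_tab'):
    r=manip.search_frame(p,k);print(n,k,[(np.round(d['location']).tolist(),round(d['conf'],2)) for d in r[:2]])
E
```

```text
clock: 23.47
eef_pos: [571.8, 186.6, 261.1]
eef_rot: [3.128, 0.002, -3.119]
wrist_force: [-16.1, -1.0, 7.9]
finger_gap: 44.2
side lid [([564.0, 168.0, 209.0], 0.58)]
side lid_tab [([567.0, 173.0, 201.0], 0.88)]
scene lid [([559.0, 179.0, 195.0], 0.57)]
scene lid_tab [([560.0, 175.0, 200.0], 0.98)]
```

Stop reached (-16 N). Release and lift clear.

```bash
python3 -m crank '[{"offset":[0,0,0],"spin":0},{"offset":[0,0,0],"spin":0},{"offset":[0,0,0],"spin":0},{"offset":[0,0,0],"spin":0},{"offset":[0,0,0],"spin":0},{"offset":[0,0,0],"spin":0},{"offset":[0,0,0],"spin":0},{"offset":[0,0,0],"spin":0}]' 0.8
python3 -m crank '[{"offset":[0,0,0.01],"spin":0},{"offset":[0,0,0.025],"spin":0},{"offset":[0,0,0.04],"spin":0},{"offset":[0,0,0.06],"spin":0},{"offset":[0,0,0.08],"spin":0},{"offset":[-0.03,0,0.085],"spin":0},{"offset":[-0.07,0,0.085],"spin":0},{"offset":[-0.11,0,0.085],"spin":0}]'
python3 -m crank '[{"offset":[-0.03,0.02,0],"spin":0},{"offset":[-0.06,0.04,0],"spin":0},{"offset":[-0.09,0.06,0],"spin":0},{"offset":[-0.11,0.08,0],"spin":0},{"offset":[-0.11,0.1,0],"spin":0},{"offset":[-0.11,0.12,0],"spin":0},{"offset":[-0.11,0.12,0],"spin":0},{"offset":[-0.11,0.12,0],"spin":0}]'
python3 - <<'E'
from h import *
S=manip.camera('scene');D=manip.camera('side');p=wrist()
for n,q in(('side',D),('scene',S)):
  for k in('lid','driver_grip','nut_driver_mid','marker','calculator'):
    r=manip.search_frame(q,k);print(n,k,[(np.round(d['location']).tolist(),round(d['conf'],2)) for d in r[:1]])
cv2.imwrite('pics/end.png',np.hstack([cv2.resize(S['pixels'][110:290,190:430],(400,300),interpolation=2),cv2.resize(D['pixels'][150:330,190:430],(400,300),interpolation=2)])[:,:,::-1])
E
```

```text
clock: 24.43
eef_pos: [571.8, 186.6, 261.1]
eef_rot: [3.128, 0.002, -3.119]
wrist_force: [0.5, 0.6, 0.4]
finger_gap: 75.2
clock: 25.1
eef_pos: [460.6, 186.3, 346.4]
eef_rot: [3.128, 0.003, -3.12]
wrist_force: [0.3, 0.0, 1.3]
finger_gap: 75.4
clock: 25.77
eef_pos: [350.4, 306.7, 346.9]
eef_rot: [3.128, 0.003, -3.118]
wrist_force: [0.0, -0.0, -0.3]
finger_gap: 74.8
side lid [([560.0, 167.0, 205.0], 0.6)]
side driver_grip [([452.0, -160.0, 153.0], 0.74)]
side nut_driver_mid [([447.0, -209.0, 134.0], 0.67)]
side marker [([439.0, 459.0, 11.0], 0.51)]
side calculator [([468.0, 600.0, 12.0], 0.61)]
scene lid [([557.0, 178.0, 197.0], 0.64)]
scene driver_grip [([450.0, -151.0, 150.0], 0.75)]
scene nut_driver_mid [([448.0, -205.0, 135.0], 0.57)]
scene marker []
scene calculator [([466.0, 604.0, 12.0], 0.77)]
```

View pics/end.png

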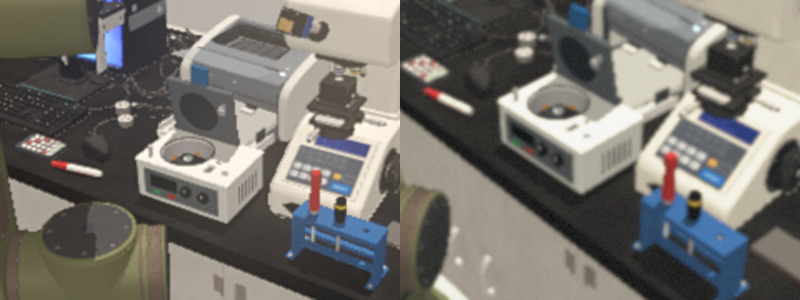

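The final view shows the lid standing open (side view tab at ~(580,15)), the red driver upright on the rack next to the untouched nut driver, and the marker and calculator unmoved. Handing in.

```bash
python3 -c "
from cell import manip
print(manip.sign_off())"
```

```text
the job is handed in; nothing more can be done
None
```

The job is done and handed in at about 26 s of the 58 s allowed.

- **Latch:** I took the red screwdriver from the leftmost rack hole and pushed it straight down the access hole to about 50 mm below the mouth. I read 6.7 N about 2 mm short of that depth. The camera showed the lid had popped up.
- **Screwdriver:** I put it back in the same hole at its original seated height, with about 13–19 N of contact. Afterwards the network put it at its old place and the picture shows it upright.
- **Lid:** I held the grip tab by its sides and swung the lid along its arc until it met the stop, at about -16 N in x, then let go and moved clear. The network's lid position, about (559, 172, 201), agrees with full open at 1.40 rad. At that accuracy it only confirms the angle to about 0.06 rad, so the stop force is the stronger evidence.

The nut driver and calculator read the same as before to within about 5 mm. The marker read the same in the side view; the network missed it in the scene view, though the picture shows it there. I made no separate check of the abrasive pads, and the arm never went near them. No check failed.

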